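# Slide the display shelf board home and turn its keeper

## Task

With a closed fingertip, push the wooden shelf board along the rails of the display stand, towards the end with the cross bar, until you feel it drop into its locating notches and lie flat. Then push the black pin of the steel keeper round until the keeper lies straight across the board, and back off. Only push: do not lift the board, and leave everything else on the table where it stands.

Things in the scene. Friction and masses are not known exactly. Their poses are not given: they have to be found in the camera images.
- stand: fixed display stand, base plate 170 (x) x 340 (y) x 8 mm; origin: centre of its underside, on the table. Two aluminium rails along y at x = +-60 mm, 14 mm wide, 40 mm high; the 106 mm between them is open down to the base plate. White guide cheeks outside them, inner faces at x = +-71, 54 mm high. White cross bar 56 mm high at the +y end (y = 160 to 170 mm); the -y end is open.
- notch_mid (a point): point midway between the four notches, at rail-top height (stand x = 0, y = 0, 40 mm above the table). Each rail has two notches, 18 mm long and 11 mm deep, centred 50 mm to either side of it along the stand's y. The board is home when its middle is over this point (3 mm play either way).
- board: loose plywood shelf board, about 0.45 kg, 138 (x) x 140 (y) x 12 mm; origin: middle of its top face. Four feet, 12 x 12 mm, 8 mm tall, at x = +-60, y = +-50 mm. Riding on the rails its top is 60 mm above the table; dropped home 52 mm, and it then stops dead. Starts 35 to 80 mm on the -y side of home. Sliding takes 1 to 5 N; pushed faster than about 0.1 m/s it may skip the notches.
- keeper (a joint): steel turn-bar at the stand's +x side, rad. 0: points along the stand's +y, beside the board; grows anticlockwise seen from above; 1.57 (hard stop): points along the stand's -x, straight across the board. Starts at -0.35 to 0.15, stays where left (about 1 N at the pin). Bar 16 mm wide, 8 thick, underside 56 mm above the table: it clears the board only when that has dropped.
- keeper_pin (a point): half height of the black upright pin on the keeper, 55 mm from the pivot; 14 mm across, 30 mm tall, from 64 to 94 mm above the table; the pin is what is pushed
- keeper_pivot (a point): the keeper's vertical pivot, at stand x = 95, y = 0 mm, 60 mm above the table, on a grey post 30 x 30 mm and 55 mm high
- carton: white carton 55 x 90 x 35 mm; bystander, leave alone; origin at the centre of its underside
- tape: clear ring-shaped roll of tape, 72 mm across, 20 mm high; bystander, leave alone; origin at the centre of its underside
- water: clear water bottle, 62 mm across, 190 mm tall; bystander, leave alone; origin at the centre of its underside
- pack: cardboard pack 40 x 75 x 50 mm; bystander, leave alone; origin at the centre of its underside
- pens: green glass tumbler of pens, 70 mm across, 126 mm tall; bystander, leave alone; origin at the centre of its underside
- stapler: black stapler, 130 x 34 x 60 mm high; bystander, leave alone; origin at the centre of its underside
- cards: stack of cards 105 x 150 x 24 mm; bystander, leave alone; origin at the centre of its underside
Things that resemble listed ones, but are neither listed nor needed, are in the scene too. What is shaped like the board but purple is not meant.

How it is judged:
On the way, in this order (a step that is already met when the one before it is completed fails the run):
1. the board has dropped into its notches and lies flat (z of board in the frame of stand between 0.048 and 0.0545 m and y of board in the frame of stand between -0.006 and 0.006 m and angle between board's own z axis and vertical below 0.04 rad), for 0.2 s.
2. the keeper is swung across the board (all of step 1 and value of joint keeper above 1.35 rad), for 0.2 s.
At the end, for the whole second after the job is handed in: the board lies home in the notches (within 6 mm along the rails, top less than 54.5 mm above the table, level within 0.04 rad) at rest, and the keeper is at 1.35 rad or more, at rest (all of step 2 and linear speed of board below 0.01 m/s and velocity of joint keeper between -0.05 and 0.05 rad/s); the robot touches nothing.
It fails at once if the board is lifted off its rails (top over 72 mm above the table at its middle) or tipped by more than 0.2 rad (z of board in the frame of stand above 0.072 m or angle between board's own z axis and vertical above 0.2 rad).
It fails at once if a bystander is moved by more than 25 mm or tipped (distance of any of carton, tape, water, pack, pens, stapler, cards from where it was at the start of the episode above 0.025 m or angle between any of carton, tape, water, pack, pens, stapler, cards's own z axis and vertical above 0.35 rad).
It also fails if it takes over 45 s, if anything falls off the work surface, if the arm or the gripper's body presses on something with over 40 N, if the wrist force passes 120 N, or if a joint passes its speed limit or range.

## Robot

A 6-joint arm with a two-finger parallel gripper is mounted at the origin on the work surface. World frame = base frame: x ahead of the robot, y to its left, z up, the work surface at z = 0. Lengths are in m, angles in rad, forces in N, time in s.
With the tool pointing down it reaches from about 0.25 to 0.725 m from the base axis. Payload 4 kg.
Tool frame: the origin (TCP) lies on the centre line of the jaws, within the pads' length; the fingertips stand 11 mm ahead of it and the grasp point (between the pads) lies 8 mm behind it; z points along the fingers, x is the direction in which the jaws open and shut, and the axes are right-handed (so a half turn about z gives the same grasp; the last joint's range is limited). The gripper opens to 85 mm and grips with 20 to 120 N. Pads are 22 mm wide; open, the fingers measure 114 mm over their backs; the gripper's body (76 mm by 85 mm) begins 54 mm behind the grasp point. The pads swing forward as they close: fully open they stand 13 mm farther back than shut.
Start: joints at [1.344, 0.241, 0.005, 1.335, 0, 1.571], TCP at [0.112, 0.487, 0.242] pointing down, gripper open.
Joint ranges: [-2.72, 2.72], [-1.05, 1.87], [-1.09, 1.28], [-1.99, 2.15], [-1.42, 1.44], [-3.14, 3.14]. Speed limits (rad/s): [2.79, 2.79, 3.14, 3.14, 3.14, 3.14].

## Interface

Orientations are given as a unit quaternion [x, y, z, w].
In Python, from workcell import bot, viewer, order gives the robot as it stands. The module is installed in compiled form; this text tells all that it offers.
- The arm moves only by the tool send_rows, never from a script. Its argument "increments" is a list that holds one entry, the list of rows, each a list of 4 numbers: the shift along the tool's x, y, z in m, then the turn about the tool's z in degrees. A call has exactly 8 rows; each row shifts and turns the pose as measured when the row begins, along the tool's axes as they then stand; what a row does not reach is not made up. A row lasts 1/10 s, in which the tool goes at most 50 mm and 8.59 degrees, less where a joint would pass 70% of its speed; a pose out of reach is approached as far as the arm can. A call is refused whole if a number of a shift passes 0.05 or a number of a turn 8.59, either way. A call with a gripper value outside its range is refused whole. "hand" is the closure, from -1 (fully open) to 1 (shut), so that 0 is half open, set as the call begins (left out, the last holds). The fingers move at their own pace and stop on an object; the grip force is fixed at half the most. Time passes only in rows, so rows that do not move let the fingers close, or fill a call up. It gives the time, the measured TCP pose, the force and the opening at its end, in the units of the state.
- bot.get_obs(): the state, without advancing time (a new reading comes with each control period).
- viewer.camera(name): name is "scene" or "side" or "wrist"; returns a dict with "image" (384x512x3 uint8, red, green, blue), "range_z" (384x512 float32, m along the optical axis (not along the pixel's ray), 0 where there is no reading), "camera_matrix" (3x3 intrinsics, pixels), "eye" and "rotation" of the camera in the world. Camera axes: x right, y down, z forward; pixel columns grow to the right and rows downward; lengths in m; the calibration is good to about 2 mm. A picture is of the moment at which its call begins.
- order.job_done(): hands the job in, once; it reports no verdict.
The state is a dict: "clock": time; "joint_pos": joint angles; "joint_vel": joint speeds; "tau": joint torques, N m; "eef_pos": TCP position; "tool_rot": TCP orientation; "ft_force": force on the tool from outside, world axes, zero at the start; "ft_torque": the same for the moment, N m; "grip_width": finger opening in m.
Only numpy, scipy, OpenCV 4.12 (cv2) and the standard library are available. Lean on these libraries where they do the work, as an engineer would, in place of code of your own. Each camera call takes 0.05 s, during which the arm holds its last target.

## Working session

There is one attempt and no reset: what is moved stays moved. The work goes in short steps, Python scripts to look and compute and a tool call to move; the robot and the scene stay as the last step left them, time stands still between calls to the robot, and variables do not carry over. Pictures are saved under pics/ and viewed, and the job is handed in when it is done.

Besides the shell and the picture viewer there is one more tool, called after "Call:" in YAML: its name, and indented under it one key for each argument. send_rows: Moves the arm, as the interface text tells. Its arguments: {"type":"object","properties":{"increments":{"type":"array","items":{"type":"array","items":{"type":"array","items":{"type":"number"}}}},"hand":{"type":"number"}},"required":["increments"]}

```bash
mkdir -p pics; python3 - <<'E'
from workcell import bot, viewer
import cv2,numpy as np
o=bot.get_obs();print(o['clock'],o['eef_pos'],o['tool_rot'],o['grip_width'],o['ft_force'])
for n in ['scene','side','wrist']:
    c=viewer.camera(n);cv2.imwrite(f'pics/{n}0.png',c['image'][:,:,::-1]);np.savez(f'pics/{n}0.npz',**c);print(n,c['eye'],c['rotation'],c['camera_matrix'])
E
```

```text
0.0 [0.11229092 0.48661547 0.24141511] [ 7.82570306e-01  6.22561366e-01 -8.05442190e-04  6.42187252e-04] 0.08571523919487795 [-0.10082843 -1.16069865 -1.22226812]
scene [ 0.88907202 -0.61992594  1.23020372] [ 0.92606701  0.25446918 -0.08154096 -0.26645152] [[400.25844439   0.         255.00698741]
 [  0.         400.25844439 194.51591497]
 [  0.           0.           1.        ]]
side [ 0.15242029 -1.04801427  0.95912776] [ 0.8881119  -0.14750923  0.05996658 -0.43116387] [[420.50373474   0.         258.5094754 ]
 [  0.         420.50373474 196.15798505]
 [  0.           0.           1.        ]]
wrist [0.03650505 0.50477458 0.37339219] [0.77330903 0.61538884 0.09398335 0.12023668] [[300.40747822   0.         257.90432435]
 [  0.         300.40747822 192.77332215]
 [  0.           0.           1.        ]]
```

View pics/scene0.png

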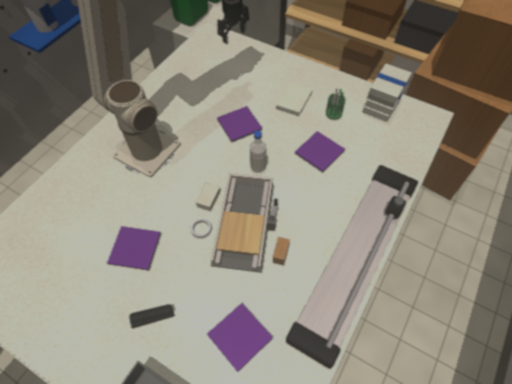

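View pics/side0.png

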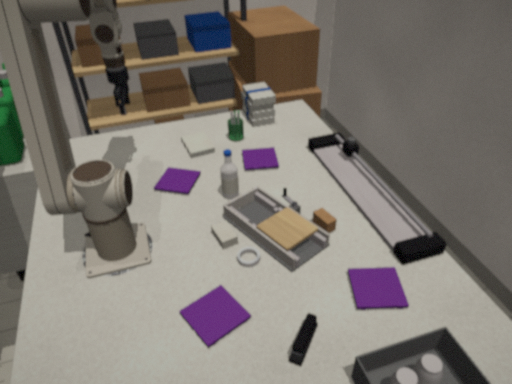

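View pics/wrist0.png

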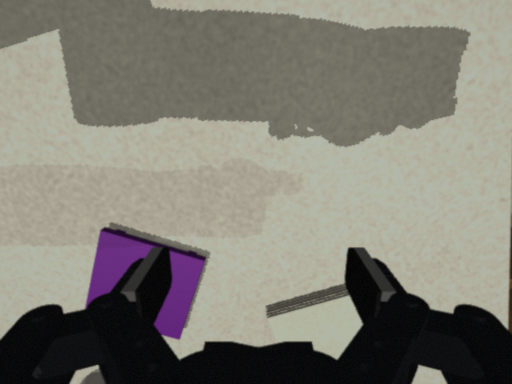

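The scene view shows the stand at about (245,222), with the board at (241,233), the cross bar at the top (250,180) and the keeper at (273,213). I'll zoom in and turn these into positions.

```bash
cat > h.py <<'E'
import numpy as np,cv2
from scipy.spatial.transform import Rotation as R
def world(c):
    K=c['camera_matrix'];z=c['range_z'];v,u=np.mgrid[:z.shape[0],:z.shape[1]]
    p=np.stack([(u-K[0,2])/K[0,0]*z,(v-K[1,2])/K[1,1]*z,z],-1)
    q=np.array(c['rotation']);M=R.from_quat(q).as_matrix() if q.size==4 else q
    return p@M.T+c['eye']
def ray(c,u,v,h):
    K=c['camera_matrix'];M=R.from_quat(np.array(c['rotation'])).as_matrix()
    d=M@np.array([(u-K[0,2])/K[0,0],(v-K[1,2])/K[1,1],1]);e=np.array(c['eye'])
    return (e+d*(h-e[2])/d[2])
E
python3 - <<'E'
from h import *
for n,(a,b,x,y) in {'scene':(165,285,190,300),'side':(180,275,200,345)}.items():
    c=dict(np.load(f'pics/{n}0.npz'));W=world(c)
    f=5
    cv2.imwrite(f'pics/{n}_z.png',cv2.resize(c['image'][a:b,x:y,::-1],None,fx=f,fy=f,interpolation=cv2.INTER_CUBIC))
    I=c['image'].astype(int);hsv=cv2.cvtColor(c['image'],cv2.COLOR_RGB2HSV)
    m=(hsv[...,0]>8)&(hsv[...,0]<25)&(hsv[...,1]>90)&(W[...,2]>.03)&(W[...,2]<.08)&(c['range_z']>0)
    m=m.astype(np.uint8);k,l,s,ce=cv2.connectedComponentsWithStats(m)
    for i in range(1,k):
        if s[i,4]>60:
            P=W[l==i];print(n,s[i],ce[i],np.median(P[:,2]),P[:,:2].mean(0),cv2.minAreaRect((P[:,:2]*1000).astype(np.float32)))
    # all points by height, 
    z=W[...,2];print(np.median(z[200:210,300:310]))
    np.save(f'pics/{n}W.npy',W)
E
```

```text
scene [418   0  47  13 258] [445.60852713   4.0620155 ] 0.0703904493787233 [0.72920153 1.4094435 ] ((710.6698608398438, 1404.1199951171875), (211.80699157714844, 75.24463653564453), 19.871877670288086)
scene [441  45  71  33 761] [477.1760841   61.04862024] 0.054613168046802274 [0.96888812 1.08809211] ((969.6984252929688, 1089.7088623046875), (305.6333312988281, 25.471765518188477), 0.7360692024230957)
scene [ 217  212   47   42 1558] [240.43774069 232.49101412] 0.06031485605459541 [ 0.52627814 -0.14330029] ((524.2606201171875, -140.52444458007812), (134.25665283203125, 142.08445739746094), 22.991247177124023)
scene [274 238  15  23 236] [280.8940678  248.86864407] 0.0499024287967319 [ 0.66650293 -0.12308431] ((666.077880859375, -121.85781860351562), (35.455482482910156, 71.86044311523438), 15.731354713439941)
0.0009131758584712824
side [ 122   37  195   41 1850] [209.40756757  59.2       ] 0.07167251760013632 [0.61658662 1.35632091] ((678.023193359375, 1436.875244140625), (537.1117553710938, 1215.284423828125), 65.10051727294922)
side [ 72  50  34  27 374] [84.23529412 66.31818182] 0.07368436541207873 [-0.07519873  1.48985498] ((-60.41374206542969, 1592.29541015625), (171.45199584960938, 426.9957275390625), 3.6440353393554688)
side [ 258  209   56   40 1146] [285.93193717 229.21815009] 0.05881567917052655 [ 0.52001108 -0.14970145] ((524.6792602539062, -143.27467346191406), (133.54373168945312, 138.79043579101562), 22.330690383911133)
side [314 209  21  19 244] [324.14754098 217.98360656] 0.04747927852143036 [ 0.66227274 -0.12853536] ((665.0343017578125, -123.73165893554688), (41.28342819213867, 72.89337158203125), 17.967815399169922)
-0.0013795081975179202
```

View pics/scene_z.png

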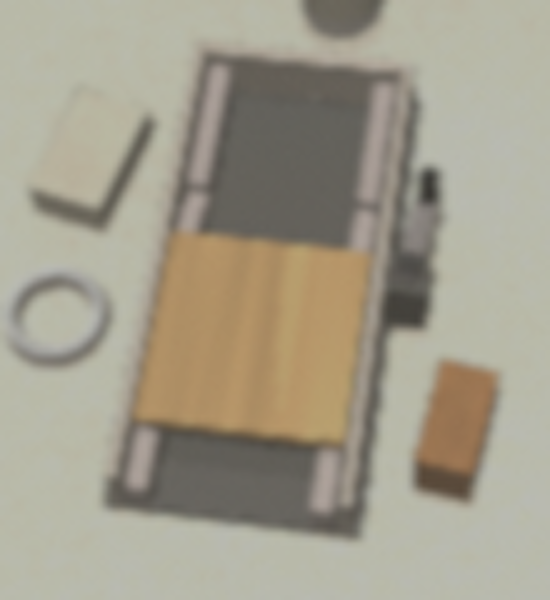

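View pics/side_z.png

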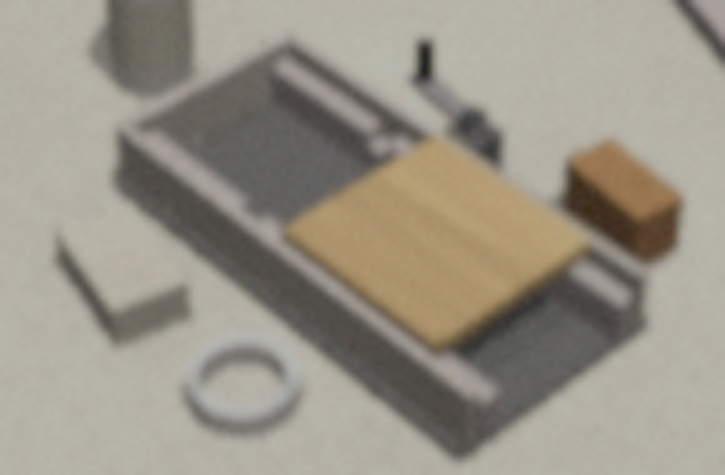

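```bash
python3 - <<'E'
from h import *
C={n:dict(np.load(f'pics/{n}0.npz')) for n in('scene','side')}
def px(n,u,v,h):
    o=(190,165) if n=='scene' else (200,180)
    return ray(C[n],(u+.5)/5-.5+o[0],(v+.5)/5-.5+o[1],h)[:2]
a=lambda d:np.degrees(np.arctan2(d[1],d[0]))
for nm,n,u,v,h in [('base FL','scene',107,507,.008),('base FR','scene',360,537,.008),('bar L','scene',203,45,.056),('bar R','scene',410,70,.056),
 ('bar L','side',120,130,.056),('bar R','side',288,42,.056),('cheek R end','side',645,275,.054),
 ('bd1','scene',175,234,.06),('bd2','scene',371,252,.06),('bd3','scene',342,443,.06),('bd4','scene',135,423,.06),
 ('bd1','side',285,228,.06),('bd2','side',430,137,.06),('bd3','side',592,243,.06),('bd4','side',440,347,.06),
 ('pin top','scene',431,172,.094),('pin top','side',426,42,.094),('pin bot','side',424,78,.064),
 ]: print(nm,n,px(n,u,v,h).round(4))
# depth based
th=np.radians(22.6);ex=np.array([np.cos(th),np.sin(th)]);ey=np.array([-ex[1],ex[0]])
for n in C:
    W=np.load(f'pics/{n}W.npy');P=W.reshape(-1,3)
    d=P[:,:2]-[.525,-.142];s=np.c_[d@ex,d@ey]
    I=C[n]['image'].reshape(-1,3)
    m=(abs(s[:,0])<.14)&(s[:,1]>-.16)&(s[:,1]<.28)&(P[:,2]>.025)&(P[:,2]<.12)
    out=np.full((240,150,3),0,np.uint8)
    # top-down map 2mm
    ii=((.28-s[m,1])/.002).astype(int);jj=((s[m,0]+.14)/.002).astype(int)
    out=np.zeros((225,145,3),np.uint8);out[ii.clip(0,224),jj.clip(0,144)]=np.c_[(P[m,2]*2500).clip(0,255),I[m,1],I[m,0]]
    cv2.imwrite(f'pics/{n}_td.png',cv2.resize(out,None,fx=2.5,fy=2.5,interpolation=0))
    k=m&(s[:,0]>.09)&(s[:,1]>0)&(P[:,2]>.05)
    for q,zz,c in sorted(zip(s[k].round(3).tolist(),P[k,2].round(3),I[k].tolist()),key=lambda t:t[0][1]): print(n,q,zz,c) if zz>.066 else 0
E
```

```text
base FL scene [ 0.4926 -0.2744]
base FR scene [ 0.6447 -0.2083]
bar L scene [0.3679 0.0395]
bar R scene [0.507  0.0958]
bar L side [0.3654 0.0312]
bar R side [0.5026 0.0858]
cheek R end side [ 0.6371 -0.2127]
bd1 scene [ 0.4382 -0.1036]
bd2 scene [ 0.5592 -0.0485]
bd3 scene [ 0.6134 -0.1775]
bd4 scene [ 0.4926 -0.2329]
bd1 side [ 0.4386 -0.1034]
bd2 side [ 0.5575 -0.0505]
bd3 side [ 0.6154 -0.181 ]
bd4 side [ 0.4929 -0.2336]
pin top scene [0.5724 0.008 ]
pin top side [0.5759 0.0063]
pin bot side [0.5746 0.0053]
scene [0.09, 0.056] 0.068 [85, 82, 78]
scene [0.1, 0.056] 0.072 [81, 78, 73]
scene [0.094, 0.058] 0.067 [83, 80, 77]
scene [0.097, 0.058] 0.067 [81, 78, 74]
scene [0.093, 0.061] 0.067 [79, 77, 73]
scene [0.103, 0.061] 0.069 [87, 85, 79]
scene [0.1, 0.062] 0.067 [80, 77, 72]
scene [0.093, 0.064] 0.07 [80, 78, 74]
scene [0.099, 0.064] 0.07 [82, 81, 76]
scene [0.096, 0.066] 0.067 [80, 78, 74]
scene [0.103, 0.066] 0.068 [88, 86, 80]
scene [0.092, 0.068] 0.069 [87, 85, 81]
scene [0.095, 0.07] 0.073 [109, 104, 100]
scene [0.092, 0.071] 0.07 [105, 101, 97]
scene [0.097, 0.083] 0.069 
[... 2307 characters left out ...]
[112, 110, 100]
side [0.101, 0.114] 0.093 [69, 66, 60]
side [0.097, 0.114] 0.087 [49, 52, 47]
side [0.098, 0.115] 0.09 [56, 54, 51]
side [0.094, 0.115] 0.079 [112, 113, 105]
side [0.098, 0.115] 0.077 [46, 48, 47]
side [0.099, 0.115] 0.068 [63, 62, 59]
side [0.094, 0.116] 0.083 [115, 114, 105]
side [0.099, 0.116] 0.08 [53, 55, 50]
side [0.099, 0.116] 0.072 [46, 45, 41]
side [0.109, 0.117] 0.091 [139, 138, 128]
side [0.095, 0.117] 0.09 [117, 116, 108]
side [0.095, 0.117] 0.073 [102, 102, 94]
side [0.097, 0.118] 0.067 [86, 85, 84]
side [0.097, 0.119] 0.092 [122, 122, 113]
side [0.098, 0.119] 0.083 [117, 115, 106]
side [0.101, 0.123] 0.092 [139, 139, 129]
side [0.105, 0.123] 0.09 [113, 112, 105]
```

Call:
send_rows:
  increments:
    - [[0, 0, 0, 7], [0, 0, 0, 7], [0, 0, 0, 7], [0, 0, 0, 7], [0, 0, 0, 7], [0, 0, 0, 7], [0, 0, 0, 7], [0, 0, 0, 7]]
  hand: 1

```text
clock: 0.95
eef_pos: [0.1118, 0.4846, 0.2383]
tool_rot: [0.987, 0.163, -0.002, 0.004]
ft_force: [-0.4, -0.3, 0.8]
grip_width: -0.0002
```

```bash
cat >> h.py <<'E'
TH=np.radians(23.0);EX=np.array([np.cos(TH),np.sin(TH)]);EY=np.array([-EX[1],EX[0]])
B0=np.array([.526,-.1415])          # board start centre
def st(p): d=np.array(p)[:2]-B0; return np.array([d@EX,d@EY-.060])   # approx stand coords
def show():
    from workcell import bot
    o=bot.get_obs();M=R.from_quat(o['tool_rot']).as_matrix()
    print('t',round(o['clock'],2),'stand',(st(o['eef_pos'])*1000).round(1),'z',round(o['eef_pos'][2]*1000,1),'toolx deg',np.degrees(np.arctan2(M[1,0],M[0,0])).round(2),'tilt',M[:,2].round(3),'F',np.round(o['ft_force'],1),'q',np.round(o['joint_pos'],2),'w',round(o['grip_width'],4))
    return o,M
def goto(tx,ty,tz):
    o,M=show();w=B0+EX*tx+EY*(ty+.060);d=np.r_[w,tz]-o['eef_pos'];print('tool shift mm',(M.T@d*1000).round(1))
E
python3 -c "
from h import *
goto(0,-.175,.24)
W=np.load('pics/sceneW.npy');I=np.load('pics/scene0.npz')['image']
for n in('scene','side'):
  W=np.load(f'pics/{n}W.npy').reshape(-1,3);s=np.array([st(p) for p in W]);m=(W[:,2]>.1)&(W[:,2]<.25)&(abs(s[:,0])<.2)&(s[:,1]<.35)&(s[:,1]>-.2)
  print(s[m].min(0),s[m].max(0),np.median(s[m],0))
"
```

```text
t 0.95 stand [-136.6  678.1] z 238.3 toolx deg 18.73 tilt [-0.002 -0.009 -1.   ] F [-0.4 -0.3  0.8] q [ 1.34  0.24 -0.    1.34  0.    2.59] w -0.0002
tool shift mm [199.7 840.6   4. ]
[-0.01416464  0.2205705 ] [0.04487598 0.27642875] [0.01741825 0.24162351]
[-0.01731384  0.21893456] [0.04181357 0.27723226] [0.00651561 0.24141406]
```

Call:
send_rows:
  increments:
    - [[0, 0, -0.02, -4.3], [0.01, 0.045, 0, 0], [0.01, 0.045, 0, 0], [0.01, 0.045, 0, 0], [0.01, 0.045, 0, 0], [0.01, 0.045, 0, 0], [0.01, 0.045, 0, 0], [0.01, 0.045, 0, 0]]

```text
clock: 1.75
eef_pos: [0.3032, 0.218, 0.2583]
tool_rot: [0.978, 0.207, -0.002, 0.005]
ft_force: [1.9, 0.7, 0.2]
grip_width: -0.0001
```

```bash
python3 -c "
from h import *
goto(0,-.175,.24)"
```

```text
t 1.75 stand [-64.7 357.9] z 258.3 toolx deg 23.88 tilt [-0.002 -0.012 -1.   ] F [1.9 0.7 0.2] q [ 0.63 -0.01 -0.24  1.35 -0.01  1.78] w -0.0001
tool shift mm [ 56.6 533.7  23.2]
```

Call:
send_rows:
  increments:
    - [[0, 0.045, 0, 0], [0, 0.045, 0, 0], [0, 0.045, 0, 0], [0.01, 0.045, 0, 0], [0.01, 0.045, 0, 0], [0.01, 0.045, 0, 0], [0.01, 0.045, 0, 0], [0.01, 0.045, 0, 0]]

```text
clock: 2.55
eef_pos: [0.4982, -0.1061, 0.2612]
tool_rot: [0.979, 0.206, -0.001, 0.005]
ft_force: [0.6, 0.8, 0.1]
grip_width: 0.0
```

Call:
send_rows:
  increments:
    - [[0, 0.045, 0, 0], [0, 0.045, 0, 0], [0, 0.045, 0, 0], [0, 0.02, 0.03, 0], [0, 0, 0.03, 0], [0, 0, 0.02, 0], [0, 0, 0, 0], [0, 0, 0, 0]]

```text
clock: 3.35
eef_pos: [0.564, -0.2629, 0.1747]
tool_rot: [0.98, 0.201, -0.003, 0.004]
ft_force: [0.4, -0.5, 0.7]
grip_width: 0.0
```

```bash
python3 -c "
from h import *
goto(0,-.175,.24)
from workcell import viewer
c=viewer.camera('wrist');cv2.imwrite('pics/w1.png',c['image'][:,:,::-1]);np.savez('pics/w1.npz',**c)
c=viewer.camera('side');cv2.imwrite('pics/s1.png',cv2.resize(c['image'][100:290,150:400,::-1],None,fx=3,fy=3))"
```

```text
t 3.35 stand [ -12.4 -186.6] z 174.7 toolx deg 23.2 tilt [-0.004 -0.009 -1.   ] F [ 0.4 -0.5  0.7] q [-0.43  0.52  0.24  1.29 -0.01  0.73] w 0.0
tool shift mm [ 12.  -11.1 -65.5]
```

View pics/w1.png

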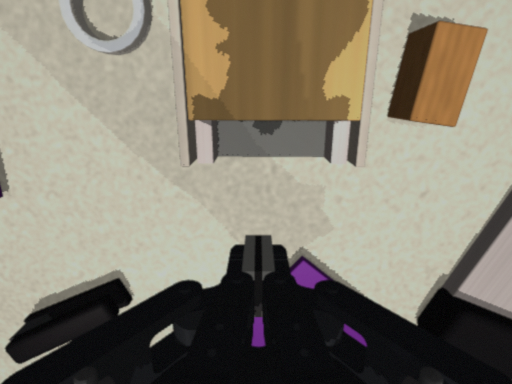

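View pics/s1.png

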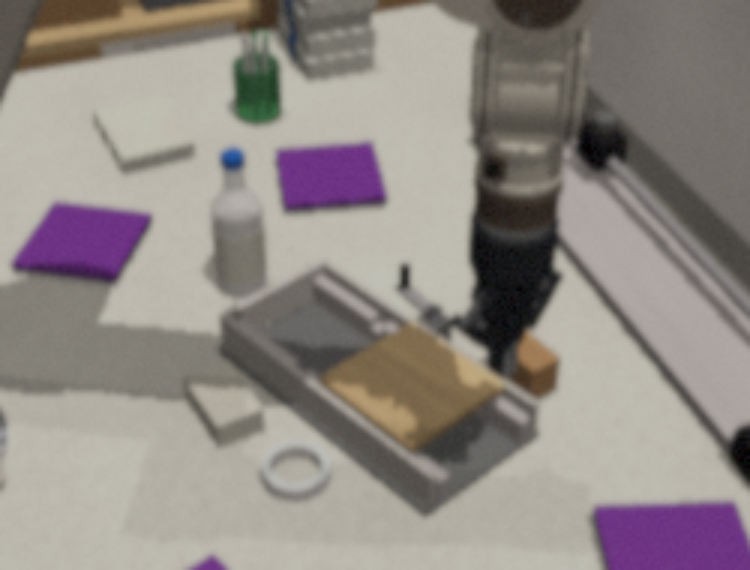

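The wrist view shows the tool square to the board: its front edge lies level on row 121, the stand's centre is at column 273 and the tip at column 258. That puts the tip 12 mm too far towards -x, which matches my calculation. Next I'll centre it and go down between the rails.

Call:
send_rows:
  increments:
    - [[0.012, -0.015, 0.03, 0], [0, 0, 0.03, 0], [0, 0, 0.03, 0], [0, 0, 0.02, 0], [0, 0, 0.012, 0], [0, 0, 0, 0], [0, 0, 0, 0], [0, 0, 0, 0]]

```text
clock: 4.25
eef_pos: [0.5805, -0.2464, 0.0656]
tool_rot: [0.979, 0.203, 0.009, 0.012]
ft_force: [-0.1, 0.7, -0.5]
grip_width: 0.0005
```

```bash
python3 -c "
from h import *
goto(0,-.141,.05)
from workcell import viewer
c=viewer.camera('wrist');cv2.imwrite('pics/w2.png',c['image'][:,:,::-1])"
```

```text
t 4.25 stand [   9.1 -177.9] z 65.6 toolx deg 23.47 tilt [ 0.023 -0.02  -1.   ] F [-0.1  0.7 -0.5] q [-0.4   0.6   0.07  1.01 -0.01  0.76] w 0.0005
tool shift mm [ -9.  -37.4  14.4]
```

View pics/w2.png

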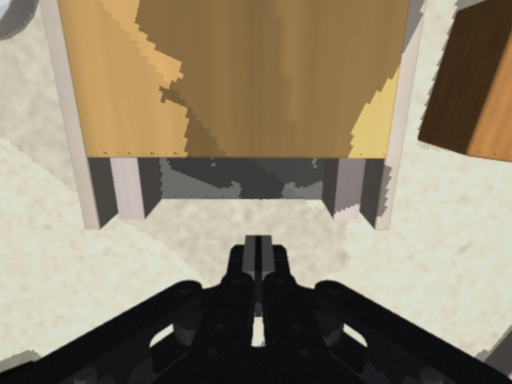

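Call:
send_rows:
  increments:
    - [[-0.009, 0, 0.015, 0], [0, 0, 0.001, 0], [0, -0.01, 0, 0], [0, -0.01, 0, 0], [0, 0, 0, 0], [0, 0, 0, 0], [0, 0, 0, 0], [0, 0, 0, 0]]

```text
clock: 5.1
eef_pos: [0.5692, -0.2312, 0.0561]
tool_rot: [0.979, 0.204, 0.015, 0.016]
ft_force: [0.9, 0.7, 0.0]
grip_width: 0.0
```

```bash
python3 -c "
from h import *
goto(0,-.141,.05)"
```

```text
t 5.1 stand [   4.7 -159.5] z 56.1 toolx deg 23.56 tilt [ 0.036 -0.024 -0.999] F [0.9 0.7 0. ] q [-0.38  0.57 -0.01  0.95 -0.01  0.78] w 0.0
tool shift mm [ -4.7 -18.7   5.3]
```

Call:
send_rows:
  increments:
    - [[-0.004, -0.004, 0.004, 0], [0, -0.004, 0.001, 0], [0, -0.005, 0, 0], [0, -0.005, 0, 0], [0, -0.005, 0, 0], [0, -0.005, 0, 0], [0, -0.005, 0, 0], [0, -0.005, 0, 0]]

```text
clock: 5.9
eef_pos: [0.5505, -0.1983, 0.0494]
tool_rot: [0.979, 0.203, 0.016, 0.018]
ft_force: [1.6, -2.8, -0.5]
grip_width: 0.0001
```

```bash
python3 -c "
from h import *
goto(0,-.081,.05)"
```

```text
t 5.9 stand [   0.4 -121.9] z 49.4 toolx deg 23.43 tilt [ 0.039 -0.029 -0.999] F [ 1.6 -2.8 -0.5] q [-0.34  0.52 -0.11  0.89 -0.01  0.82] w 0.0001
tool shift mm [ -0.  -40.8  -2.3]
```

Call:
send_rows:
  increments:
    - [[0, -0.005, 0, 0], [0, -0.005, 0, 0], [0, -0.005, 0, 0], [0, -0.005, 0, 0], [0, -0.004, 0, 0], [0, -0.004, 0, 0], [0, -0.004, 0, 0], [0, -0.004, 0, 0]]

```text
clock: 6.7
eef_pos: [0.5368, -0.1636, 0.0494]
tool_rot: [0.979, 0.203, 0.018, 0.02]
ft_force: [1.0, -2.3, 1.1]
grip_width: -0.0003
```

```bash
python3 -c "
from h import *
goto(0,-.081,.05)
from workcell import viewer
c=viewer.camera('side');cv2.imwrite('pics/s3.png',cv2.resize(c['image'][150:290,190:390,::-1],None,fx=4,fy=4))
W=world(c);hsv=cv2.cvtColor(c['image'],cv2.COLOR_RGB2HSV)
m=(hsv[...,0]>8)&(hsv[...,0]<25)&(hsv[...,1]>90)&(c['range_z']>0)
S=np.array([st(p) for p in W[m]]);z=W[m][:,2];k=(abs(S[:,0])<.06)&(abs(S[:,1])<.15)
print(k.sum(),np.median(z[k]),S[k].min(0),S[k].max(0))
"
```

```text
t 6.7 stand [  1.3 -84.6] z 49.4 toolx deg 23.41 tilt [ 0.043 -0.032 -0.999] F [ 1.  -2.3  1.1] q [-0.29  0.48 -0.18  0.86 -0.02  0.88] w -0.0003
tool shift mm [-1.3 -3.6 -0.8]
805 0.059116923689229606 [-0.05983952 -0.11930946] [0.05996587 0.06524857]
```

View pics/s3.png

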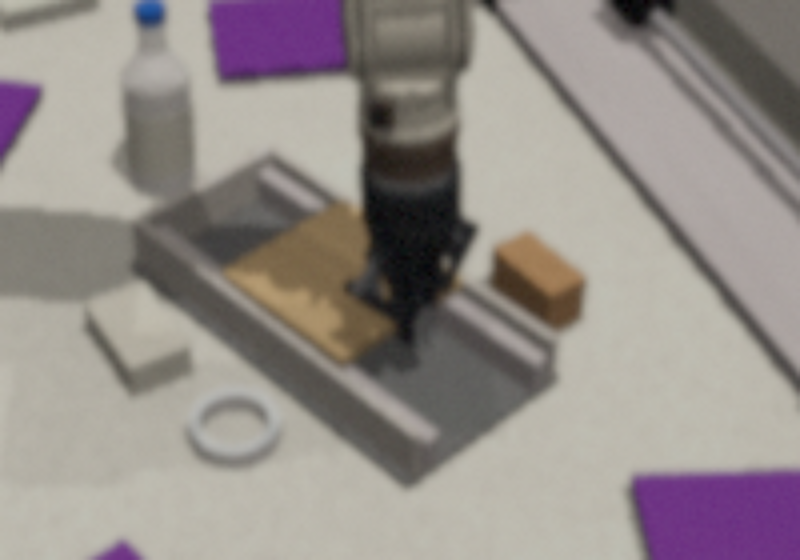

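The board is still riding, with its top at about 59 mm and its front edge at y≈65. It needs another 5 mm or so, so I'll continue in small pushes.

Call:
send_rows:
  increments:
    - [[0, -0.003, 0, 0], [0, -0.003, 0, 0], [0, -0.003, 0, 0], [0, -0.002, 0, 0], [0, -0.002, 0, 0], [0, -0.001, 0, 0], [0, 0, 0, 0], [0, 0, 0, 0]]

```text
clock: 7.55
eef_pos: [0.5324, -0.1547, 0.049]
tool_rot: [0.979, 0.201, 0.018, 0.026]
ft_force: [1.6, -3.0, -0.0]
grip_width: 0.0
```

```bash
cat >> h.py <<'E'
def chk(f):
    from workcell import viewer
    for n in ('side','scene'):
        c=viewer.camera(n)
        W=world(c);hsv=cv2.cvtColor(c['image'],cv2.COLOR_RGB2HSV)
        m=(hsv[...,0]>8)&(hsv[...,0]<25)&(hsv[...,1]>90)&(c['range_z']>0)
        S=np.array([st(p) for p in W[m]]);z=W[m][:,2];k=(abs(S[:,0])<.06)&(abs(S[:,1])<.15)&(z>.03)&(z<.08)
        print(n,k.sum(),'z',np.median(z[k]).round(4),S[k].min(0).round(4),S[k].max(0).round(4))
        A=np.c_[S[k],np.ones(k.sum())];print('plane',np.linalg.lstsq(A,z[k],rcond=None)[0].round(4))
        r=(slice(150,290),slice(190,390)) if n=='side' else (slice(150,290),slice(170,310))
        cv2.imwrite(f'pics/{n}_{f}.png',cv2.resize(c['image'][r][:,:,::-1],None,fx=4,fy=4,interpolation=cv2.INTER_CUBIC))
E
python3 -c "
from h import *
goto(0,-.081,.05);chk('4')"
```

```text
t 7.55 stand [  0.7 -74.7] z 49.0 toolx deg 23.22 tilt [ 0.046 -0.044 -0.998] F [ 1.6 -3.  -0. ] q [-0.27  0.47 -0.21  0.84 -0.03  0.9 ] w 0.0
tool shift mm [-0.7  6.4 -0.7]
side 718 z 0.0506 [-0.06   -0.0727] [0.0593 0.0737]
plane [-0.0051  0.0022  0.0506]
scene 319 z 0.0522 [-0.0595 -0.065 ] [0.0599 0.0741]
plane [ 0.0017 -0.0007  0.0523]
```

The board has dropped. Its top is at 51–52 mm in both views, it is level, and it spans -73 to +74 along y. Now I'll back off, rise and go round to the outer side of the pin.

Call:
send_rows:
  increments:
    - [[0, 0.01, 0, 0], [0, 0.015, 0, 0], [0, 0, -0.03, 0], [0, 0, -0.04, 0], [0, 0, -0.04, 0], [0.02, 0, -0.02, 0], [0.03, -0.02, 0, 0], [0.03, -0.03, 0, 0]]

```text
clock: 8.45
eef_pos: [0.5882, -0.1001, 0.1811]
tool_rot: [0.98, 0.196, 0.013, 0.02]
ft_force: [1.0, 0.6, -0.7]
grip_width: -0.0002
```

```bash
python3 -c "
from h import *
goto(.14,.057,.15);chk('5')"
```

```text
t 8.45 stand [ 73.4 -46.2] z 181.1 toolx deg 22.64 tilt [ 0.033 -0.034 -0.999] F [ 1.   0.6 -0.7] q [-0.15  0.43  0.12  1.22 -0.03  1.02] w -0.0002
tool shift mm [  65.4 -104.9   27.6]
side 1005 z 0.0509 [-0.0598 -0.0678] [0.0599 0.0713]
plane [-0.0021  0.0029  0.0508]
scene 1177 z 0.0524 [-0.0599 -0.0664] [0.0597 0.0757]
plane [-0.0012  0.003   0.0523]
```

View pics/side_5.png

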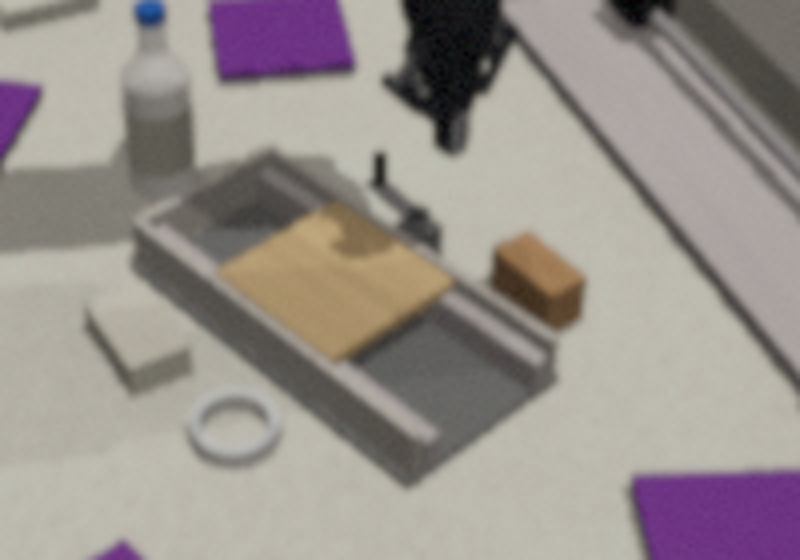

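The side view shows the board flat between the cheeks. The pin stands untouched at crop pixel (380,168).

Call:
send_rows:
  increments:
    - [[0.035, -0.035, 0, 0], [0.03, -0.035, 0, 0], [0, -0.03, 0, 0], [0, 0, 0.03, 0], [0, 0, 0.03, 0], [0, 0, 0, 0], [0, 0, 0, 0], [0, 0, 0, 0]]

```text
clock: 9.35
eef_pos: [0.6114, 0.016, 0.1143]
tool_rot: [0.98, 0.199, 0.01, 0.017]
ft_force: [-0.4, 0.4, 0.4]
grip_width: 0.0001
```

```bash
python3 -c "
from h import *
goto(.14,.057,.086)
from workcell import viewer
c=viewer.camera('wrist');cv2.imwrite('pics/w6.png',c['image'][:,:,::-1]);np.savez('pics/w6.npz',**c)
W=world(c).reshape(-1,3);S=np.array([st(p) for p in W]);k=(W[:,2]>.07)&(W[:,2]<.1)&(abs(S[:,0]-.1)<.03)&(abs(S[:,1]-.055)<.03);print(k.sum(),S[k].min(0),S[k].max(0))"
```

```text
t 9.35 stand [140.2  51.6] z 114.3 toolx deg 23.01 tilt [ 0.026 -0.03  -0.999] F [-0.4  0.4  0.4] q [ 0.04  0.52  0.08  1.1  -0.03  1.21] w 0.0001
tool shift mm [-0.5 -6.4 28.1]
824 [0.09248841 0.0527348 ] [0.10666474 0.06649237]
```

View pics/w6.png

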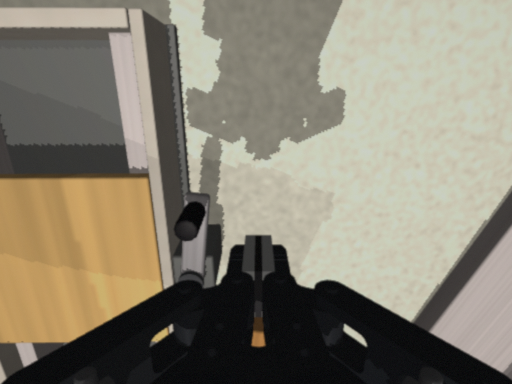

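Call:
send_rows:
  increments:
    - [[0, -0.008, 0.015, 0], [0, 0, 0.01, 0], [0, 0, 0.003, 0], [-0.005, 0, 0, 0], [-0.005, 0, 0, 0], [-0.005, 0, 0, 0], [-0.005, 0, 0, 0], [-0.005, 0, 0, 0]]

```text
clock: 10.2
eef_pos: [0.5903, 0.0099, 0.0927]
tool_rot: [0.98, 0.198, 0.017, 0.018]
ft_force: [1.5, 1.5, -0.6]
grip_width: 0.0003
```

```bash
python3 -c "
from h import *
goto(.094,.062,.086)"
```

```text
t 10.2 stand [118.4  54.3] z 92.7 toolx deg 22.84 tilt [ 0.04  -0.029 -0.999] F [ 1.5  1.5 -0.6] q [ 0.03  0.49 -0.04  1.   -0.03  1.2 ] w 0.0003
tool shift mm [-24.5  -7.9   5.7]
```

Call:
send_rows:
  increments:
    - [[0, -0.004, 0.004, 0], [0, -0.003, 0.003, 0], [-0.005, -0.001, 0.001, 0], [-0.005, -0.001, 0, 0], [-0.005, -0.001, 0, 0], [-0.005, -0.001, 0, 0], [-0.005, 0, 0, 0], [-0.004, 0, 0, 0]]

```text
clock: 11.0
eef_pos: [0.5588, 0.0088, 0.0839]
tool_rot: [0.98, 0.198, 0.019, 0.019]
ft_force: [1.0, 0.6, 0.6]
grip_width: 0.0001
```

```bash
python3 -c "
from h import *
goto(.0715,.060,.086)
from workcell import viewer
c=viewer.camera('wrist');cv2.imwrite('pics/w7.png',c['image'][:,:,::-1])"
```

```text
t 11.0 stand [88.9 65.6] z 83.9 toolx deg 22.88 tilt [ 0.045 -0.029 -0.999] F [1.  0.6 0.6] q [ 0.03  0.44 -0.14  0.94 -0.03  1.2 ] w 0.0001
tool shift mm [-17.3   5.7  -2.4]
```

View pics/w7.png

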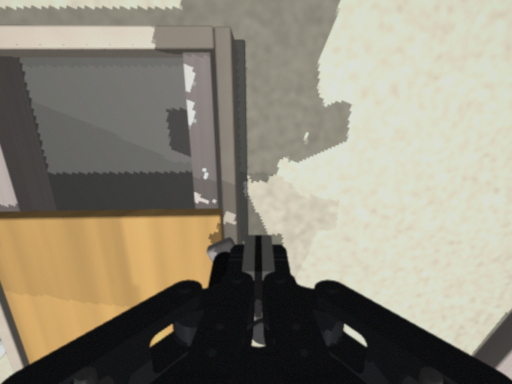

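The pin is turning ahead of the fingertip; the bar's end shows at (222,248). I'll follow the arc.

Call:
send_rows:
  increments:
    - [[-0.005, 0.001, -0.001, 0], [-0.005, 0.002, -0.001, 0], [-0.005, 0.002, 0, 0], [-0.005, 0.003, 0, 0], [-0.004, 0.004, 0, 0], [-0.004, 0.004, 0, 0], [-0.003, 0.004, 0, 0], [-0.003, 0.005, 0, 0]]

```text
clock: 11.85
eef_pos: [0.5338, -0.0298, 0.0857]
tool_rot: [0.98, 0.198, 0.018, 0.018]
ft_force: [0.3, 1.0, -1.1]
grip_width: -0.0002
```

```bash
python3 -c "
from h import *
goto(.041,.021,.086)
chk('8')"
```

```text
t 11.85 stand [50.8 39.8] z 85.7 toolx deg 22.91 tilt [ 0.043 -0.027 -0.999] F [ 0.3  1.  -1.1] q [-0.04  0.4  -0.21  0.92 -0.03  1.13] w -0.0002
tool shift mm [-9.8 18.9  0.2]
side 974 z 0.0508 [-0.0597 -0.0682] [0.0594 0.0753]
plane [0.0009 0.0022 0.0508]
scene 1163 z 0.0522 [-0.0599 -0.0653] [0.0598 0.0768]
plane [-0.0034  0.003   0.0522]
```

View pics/side_8.png

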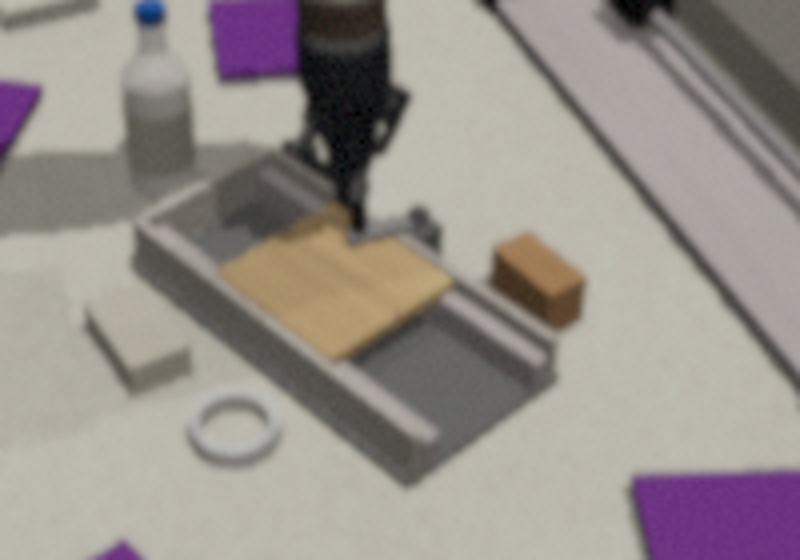

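View pics/scene_8.png

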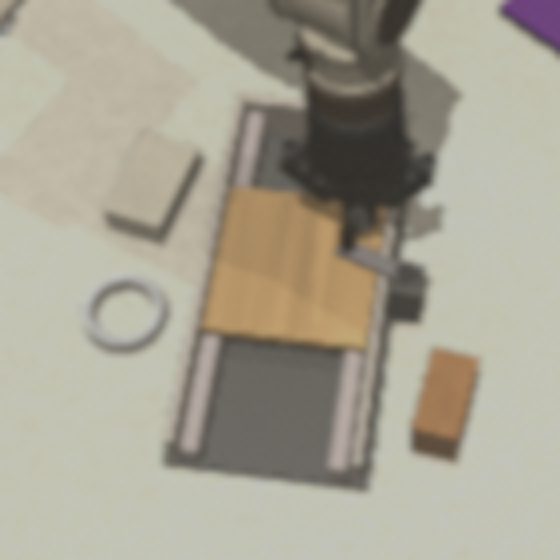

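The keeper is over the board, at roughly 1.2 rad, and its pin is just ahead of the fingertip at crop pixel (350,235). Now the rest of the way to the stop.

Call:
send_rows:
  increments:
    - [[-0.003, 0.003, 0, 0], [-0.003, 0.003, 0, 0], [-0.002, 0.004, 0, 0], [0, 0.004, 0, 0], [0, 0.003, 0, 0], [0, 0.003, 0, 0], [0, 0.002, 0, 0], [0, 0.002, 0, 0]]

```text
clock: 12.75
eef_pos: [0.5312, -0.0513, 0.0857]
tool_rot: [0.98, 0.2, 0.015, 0.01]
ft_force: [-2.7, 6.5, 4.0]
grip_width: -0.0002
```

```bash
python3 -c "
from h import *
goto(.041,.021,.086)"
```

```text
t 12.75 stand [40.  21.1] z 85.7 toolx deg 23.06 tilt [ 0.034 -0.013 -0.999] F [-2.7  6.5  4. ] q [-0.09  0.4  -0.2   0.93 -0.01  1.08] w -0.0002
tool shift mm [ 1.   0.1 -0.3]
```

The force has risen to 7 N along +y and the tip has stopped where the hard stop should be. Backing off.

Call:
send_rows:
  increments:
    - [[0, -0.004, 0, 0], [0, -0.01, 0, 0], [0, -0.01, 0, 0], [0, 0, -0.04, 0], [0, 0, -0.04, 0], [0, 0, -0.04, 0], [0, 0, -0.04, 0], [0, 0, 0, 0]]

```text
clock: 13.55
eef_pos: [0.5137, -0.0236, 0.2485]
tool_rot: [0.98, 0.2, 0.013, 0.012]
ft_force: [0.6, 0.3, -0.6]
grip_width: -0.0001
```

Call:
send_rows:
  increments:
    - [[-0.02, -0.04, 0, 0], [-0.03, -0.04, 0, 0], [-0.03, -0.04, 0, 0], [-0.03, -0.04, 0, 0], [-0.03, -0.03, 0, 0], [0, 0, 0, 0], [0, 0, 0, 0], [0, 0, 0, 0]]

```text
clock: 14.35
eef_pos: [0.3046, 0.0995, 0.2358]
tool_rot: [0.979, 0.201, 0.015, 0.013]
ft_force: [0.1, 0.5, -1.2]
grip_width: 0.0001
```

```bash
python3 -c "
from h import *
show();chk('9')
from workcell import viewer
for n in('side','scene'):
  c=viewer.camera(n);W=world(c).reshape(-1,3);S=np.array([st(p) for p in W])
  k=(W[:,2]>.07)&(W[:,2]<.1)&(abs(S[:,0]-.06)<.07)&(abs(S[:,1])<.1);print(n,'pin',k.sum(),np.median(S[k],0))
  cv2.imwrite(f'pics/{n}_f.png',c['image'][:,:,::-1])"
```

```text
t 14.35 stand [-109.6  248.3] z 235.8 toolx deg 23.23 tilt [ 0.036 -0.02  -0.999] F [ 0.1  0.5 -1.2] q [ 0.34 -0.14 -0.42  1.27 -0.03  1.51] w 0.0001
side 903 z 0.0508 [-0.0598 -0.0674] [0.0598 0.0742]
plane [0.0012 0.0024 0.0508]
scene 1227 z 0.0523 [-0.0596 -0.0654] [0.0599 0.0747]
plane [-0.004   0.0035  0.0523]
side pin 30 [ 0.03701804 -0.0011223 ]
scene pin 33 [ 0.04266966 -0.00029493]
```

View pics/scene_9.png

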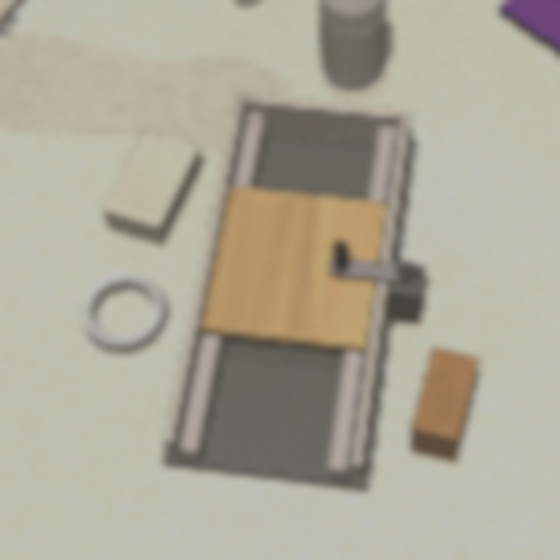

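View pics/side_f.png

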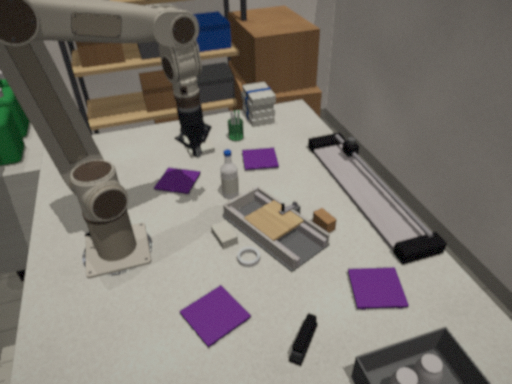

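The final pictures show the keeper straight across the board with its pin at stand (≈40, ≈-1 mm), the board flat, the arm clear and the bystanders in place. Handing in.

```bash
python3 -c "
from workcell import order
print(order.job_done())"
```

```text
the job is handed in; nothing more can be done
None
```

I pushed the board about 60 mm along the rails with the closed fingertip until it dropped into its notches. I then pushed the keeper's pin round to its hard stop, where the force rose to about 7 N, and moved the arm clear. I handed the job in at about 14.5 s; no verdict is reported.

**Last checks:**
- **Board height:** the top measures 51 mm in the side view and 52 mm in the scene view, against 52 mm when home. It is level within about 0.005 rad.
- **Board position:** its middle measured about 3–5 mm towards the cross bar in my estimated stand frame. I put most of that down to my roughly 2–3 mm uncertainty in the stand's origin. It has dropped, and the notches allow only 3 mm of play.
- **Keeper:** the pin is at stand x ≈ 37 mm in the side view and 43 mm in the scene view, with y ≈ -1 mm in both. The bar looks straight across the board, so about 1.57 rad.
- **Bystanders:** none looked moved in the pictures, but I did not measure them one by one.

The tool tilted by up to about 0.06 rad during the moves, with no visible effect on the result.

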